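# Sort salvaged parts into their sample trays

### The arm

A 7-joint arm with a two-finger parallel gripper is mounted at the origin on a cart in front of the work surface, level with it; the furniture and walls round the work are solid. World frame = base frame: x ahead of the robot, y to its left, z up, the work surface at z = 0. Lengths are in m, angles in rad, forces in N, time in s.
With the tool pointing down it reaches from about 0.4 to 0.875 m from the base axis. Payload 19.3 kg.
Tool frame: the origin (TCP) lies at the very end of the fingers, on their centre line; the grasp point (between the pads) lies 19 mm behind it; z points along the fingers, y is the line along which they close (so a half turn about z gives the same grasp; the last joint's range is limited). The gripper opens to 85 mm and grips with 20 to 120 N. Pads are 22 mm wide; open, the fingers measure 114 mm over their backs; the gripper's body (76 mm by 85 mm) begins 54 mm behind the grasp point. The pads swing forward as they close: fully open they stand 13 mm farther back than shut.
Start: joints at [-1.34, 0.521, -0.036, 1.599, 0.021, 1.021, -0.113], TCP at [0.185, 0.597, 0.231] pointing down, gripper open.
Joint ranges: [-2.91, 2.91], [-0.3, 2.13], [-1.5, 1.42], [0.17, 2.43], [-1.26, 4.41], [0.16, 1.93], [-2.52, 2.52]. Speed limits (rad/s): [1.89, 1.89, 2.39, 2.39, 3.01, 3.01, 3.01].

### API

Orientations are given as [roll, pitch, yaw] about the fixed x, y, z axes, in that order (R = Rz(yaw) Ry(pitch) Rx(roll)).
In Python, from workcell import bot gives the robot as it stands.
- The arm moves only by the tool carry_out, never from a script. Its argument "rows" is a list that holds one entry, the list of rows, each a list of 4 numbers: the shift along the tool's x, y, z in m, then the turn about the tool's z in degrees. In form: [[[x, y, z, twist], ...]]. A call has 1 to 12 rows; each row is the pose to reach, as a shift and turn from the pose commanded when the call began, along the tool's axes at that moment; what a row does not reach only later rows make up. A row lasts 1/12 s, in which the tool goes at most 41.7 mm and 7.16 degrees, less where a joint would pass 70% of its speed; a pose out of reach is approached as far as the arm can. A call with a gripper value outside its range is refused whole. "grip" is the finger opening in m, from 0 to 0.0854, set as the call begins (left out, the last holds). The fingers move at their own pace and stop on an object; "grip_force" is the grip in N (left out, the last holds). Time passes only in rows, so rows that repeat a pose let the fingers close. It gives the time, the measured TCP pose, the force, the opening and the grip force at its end, in the units of the state.
- bot.observe(): the state, without advancing time (a new reading comes with each control period).
- bot.grab_frame(name): name is "side" or "top"; returns a dict with "pixels" (400x640x3 uint8, red, green, blue), "K" (3x3 intrinsics, pixels), "k1" (the pictures are not rectified: a ray, as slopes to the right and down, at radius r is drawn at 1 + k1 r^2 times it, then the intrinsics apply), "pose" (4x4, takes a point from camera to world coordinates). Camera axes: x right, y down, z forward; pixel columns grow to the right and rows downward; lengths in m; the calibration is good to about 2 mm. A picture is of the moment at which its call begins. There is no depth.
- bot.job_done(): hands the job in; it is judged then, once.
Trained networks look in a picture, given as the dict that the camera call returned (one of the last four; its "shot" number tells which), for a name from the list of things; names that differ only in an ending like _2 or _b are one class to them, and where a whole thing is asked for, a point or a joint stands for the part that bears it (a point fixed in the world has none). Each returns a list of dicts, best first, with "conf" (0 to 1); they miss things now and then, are a little off and sometimes report something else, mostly with a low value. They report only what shows in the picture. A call takes as long as a camera call. They do not tell look-alikes from the thing itself.
- bot.look_for(picture, label): "position" ([column, row] in pixels, amid what is visible of it).
- bot.regions_of(picture, label): "region" (400x640 bool, what is visible of it) and "position" ([column, row] in pixels, amid what is visible of it).
- bot.spot_point(picture, label): "position" ([column, row] in pixels: a listed point, or the origin of a listed thing).
The state is a dict: "clock": time; "qpos": joint angles; "qd": joint speeds; "joint_efforts": joint torques, N m; "position": TCP position; "tool_rot": TCP orientation; "force": force on the tool from outside, world axes, zero at the start; "moment": the same for the moment, N m; "grip_width": finger opening in m; "finger_force": force on a finger pad.
Only numpy, scipy, OpenCV 4.12 (cv2) and the standard library are available. Lean on these libraries where they do the work, as an engineer would, in place of code of your own. Each camera call takes 0.05 s, during which the arm holds its last target. There are 200 camera calls.

### The job

Sort the salvaged parts on the bench into the three grey trays: each tray has a fixed sample of its kind on the ledge behind it, so both loose heat sinks, both loose terminal blocks and the loose transformer each go into the tray with the matching sample. Every part must rest flat on the tray floor, the right way up and let go of, none on top of another; leave the battery and the relay standing where they are.

Things in the scene. Friction and masses are not known exactly. Their poses are not given: they have to be found in the camera images.
- heatsink_1: One of two equal loose heat sinks: a bare aluminium finned heat sink, 40 x 40 x 20 mm, fins upward, standing on its flat base. Origin: centre of the base, z up; the fins run along x, so the outer fins are flat 40 x 20 mm faces at y = +-20 mm; can be gripped across the 40 mm. Loose, about 50 g.
- heatsink_2: The other of the two equal loose heat sinks: a bare aluminium finned heat sink, 40 x 40 x 20 mm, fins upward, standing on its flat base. Origin: centre of the base, z up; the fins run along x, so the outer fins are flat 40 x 20 mm faces at y = +-20 mm; can be gripped across the 40 mm. Loose, about 50 g.
- terminal_1: One of two equal loose terminal blocks: a green screw terminal block, 11 mm (x) by 41 mm (y), 14 mm high, screw heads upward. Origin: centre of the underside, z up; grip across the 11 mm (its x). Loose, about 12 g.
- terminal_2: The other of the two equal loose terminal blocks: a green screw terminal block, 11 mm (x) by 41 mm (y), 14 mm high, screw heads upward. Origin: centre of the underside, z up; grip across the 11 mm (its x). Loose, about 12 g.
- transformer: The loose mains transformer: grey iron core 28 x 40 mm, 34 mm high, with yellow winding (32 x 52 mm, 8 to 26 mm above the bench) and a thin foot strip 58 mm long in y. Origin: centre of the underside, z up; long side along y, grip across the 32 mm winding (its x). Loose, about 0.2 kg.
- heatsink_tray: Fixed grey tray. Origin: centre under its open bay, z up. Bay inside 112 mm (x) by 108 mm (y), floor 9 mm and rim 21 mm above the bench, walls 3 mm. Ledge behind the bay (x 59 to 113 mm, top 19 mm) with a fixed sample at x = 86 mm that stays there: a heat sink (40 x 40 mm, 20 mm high). Takes both loose heat sinks.
- terminal_tray: Fixed grey tray. Origin: centre under its open bay, z up. Bay inside 112 mm (x) by 108 mm (y), floor 9 mm and rim 21 mm above the bench, walls 3 mm. Ledge behind the bay (x 59 to 113 mm, top 19 mm) with a fixed sample at x = 86 mm that stays there: a green terminal block (41 mm long across the tray, 14 mm high). Takes both loose terminal blocks.
- transformer_tray: Fixed grey tray. Origin: centre under its open bay, z up. Bay inside 112 mm (x) by 108 mm (y), floor 9 mm and rim 21 mm above the bench, walls 3 mm. Ledge behind the bay (x 59 to 113 mm, top 19 mm) with a fixed sample at x = 86 mm that stays there: a transformer with yellow winding (58 mm long across the tray, 34 mm high). Takes the loose transformer.
- battery: Bystander: 9 V block battery, black, standing upright with its two terminals on top, 17 x 26 x 48 mm. Origin: centre of its foot. Loose and easily knocked over; it has no tray and stays where it stands.
- relay: Bystander: small dark blue relay, a plain box 12 x 28 x 17 mm. Origin: centre of the underside. Loose; it has no tray and stays where it is.
Not all that is in view belongs to the job. What is shaped like the terminal_1 but pink is not meant.

How it is judged:
At the end, for the whole second after the job is handed in: Each of the five parts rests on the bay floor of its matching tray (underside under 14 mm above the bench, centre within 53 mm in x and y of the bay centre), right way up within 0.2 rad; battery and relay are within 30 mm of their start and upright within 0.3 rad (x of heatsink_1 in the frame of heatsink_tray between -0.053 and 0.053 m and y of heatsink_1 in the frame of heatsink_tray between -0.053 and 0.053 m and z of heatsink_1 in the frame of heatsink_tray between -0.002 and 0.014 m and angle between each of heatsink_1, heatsink_2, terminal_1, terminal_2, transformer's own z axis and vertical below 0.2 rad and linear speed of each of heatsink_1, heatsink_2, terminal_1, terminal_2, transformer below 0.02 m/s and angular speed of each of heatsink_1, heatsink_2, terminal_1, terminal_2, transformer below 0.3 rad/s and x of heatsink_2 in the frame of heatsink_tray between -0.053 and 0.053 m and y of heatsink_2 in the frame of heatsink_tray between -0.053 and 0.053 m and z of heatsink_2 in the frame of heatsink_tray between -0.002 and 0.014 m and x of terminal_1 in the frame of terminal_tray between -0.053 and 0.053 m and y of terminal_1 in the frame of terminal_tray between -0.053 and 0.053 m and z of terminal_1 in the frame of terminal_tray between -0.002 and 0.014 m and x of terminal_2 in the frame of terminal_tray between -0.053 and 0.053 m and y of terminal_2 in the frame of terminal_tray between -0.053 and 0.053 m and z of terminal_2 in the frame of terminal_tray between -0.002 and 0.014 m and x of transformer in the frame of transformer_tray between -0.053 and 0.053 m and y of transformer in the frame of transformer_tray between -0.053 and 0.053 m and z of transformer in the frame of transformer_tray between -0.002 and 0.014 m and distance of each of battery, relay from where it was at the start of the episode below 0.03 m and angle between each of battery, relay's own z axis and vertical below 0.3 rad); the robot touches nothing.
It fails at once if the battery or the relay is shifted by more than 30 mm or tipped over (distance of any of battery, relay from where it was at the start of the episode above 0.03 m or angle between any of battery, relay's own z axis and vertical above 0.3 rad).
It also fails if it takes over 120 s, if anything falls off the work surface, if the arm or the gripper's body presses on something with over 40 N, if the wrist force passes 120 N, or if a joint passes its speed limit or range.

## Working session

There is one attempt and no reset: what is moved stays moved. The work goes in short steps, Python scripts to look and compute and a tool call to move; the robot and the scene stay as the last step left them, time stands still between calls to the robot, and variables do not carry over. Pictures are saved under pics/ and viewed, at most 14 in all, crops included, and the job is handed in when it is done.

Besides the shell and the picture viewer there is one more tool, called after ">>>" as name(argument=value, ...) on one line, values as JSON. carry_out: Moves the arm, as the interface text tells. Its arguments: {"type":"object","properties":{"rows":{"type":"array","items":{"type":"array","items":{"type":"array","items":{"type":"number"}}}},"grip":{"type":"number"},"grip_force":{"type":"number"}},"required":["rows"]}

```bash
mkdir -p pics; ls; python3 - <<'E'
from workcell import bot
import cv2
s=bot.observe(); print({k:s[k] for k in('clock','position','tool_rot','grip_width','force')})
for n in('top','side'):
    f=bot.grab_frame(n); cv2.imwrite(f'pics/{n}0.png',f['pixels'][:,:,::-1])
    print(n,f['K'],f['k1'],f['pose'],f['shot'])
    for l in('heatsink_1','terminal_1','transformer','heatsink_tray','terminal_tray','transformer_tray','battery','relay'):
        print(l,[(round(d['conf'],2),[round(float(v)) for v in d['position']]) for d in bot.spot_point(f,l)])
E
```

```text
pics
{'clock': 0.0, 'position': array([0.18513129, 0.59660885, 0.23070346]), 'tool_rot': array([-3.14041686e+00,  8.56930793e-05,  2.84079936e+00]), 'grip_width': 0.08557463889730979, 'force': array([ 0.22607559, -0.43107896, -0.73066591])}
top [[381.60395052   0.         325.15460805]
 [  0.         381.60395052 201.96268183]
 [  0.           0.           1.        ]] 0.010585039817467777 [[ 0.0038594  -0.98244387  0.1865185   0.3153208 ]
 [-0.9999511  -0.0020932   0.0096653   0.00860286]
 [-0.00910519 -0.18654668 -0.9824039   0.93490534]
 [ 0.          0.          0.          1.        ]] 1
heatsink_1 [(0.8, [332, 210]), (0.65, [369, 224])]
terminal_1 [(0.53, [301, 222]), (0.53, [262, 208]), (0.5, [303, 258])]
transformer [(0.6, [233, 157]), (0.51, [266, 209])]
heatsink_tray [(0.92, [289, 151]), (0.66, [369, 224])]
terminal_tray [(0.86, [427, 202]), (0.52, [287, 150])]
transformer_tray [(0.6, [346, 154])]
battery [(0.56, [230, 223])]
relay [(0.54, [234, 188]), (0.18, [330, 211])]
side [[384.79555525   0.         326.45782135]
 [  0.         384.79555525 197.89086034]
 [  0.           0.           1.        ]] -0.027694921125636145 [[-0.79283083 -0.34952826  0.49924871  0.07982124]
 [-0.60892595  0.42062394 -0.67252115  0.59710554]
 [ 0.02506919 -0.83720099 -0.54632045  0.50785426]
 [ 0.          0.          0.          1.        ]] 2
heatsink_1 [(0.58, [346, 218]), (0.53, [378, 204]), (0.46, [305, 185])]
terminal_1 [(0.68, [332, 238]), (0.64, [368, 252]), (0.42, [291, 249])]
transformer [(0.84, [218, 245])]
heatsink_tray [(0.92, [262, 214])]
terminal_tray [(0.77, [388, 172])]
transformer_tray [(0.61, [304, 185])]
battery [(0.72, [278, 284])]
relay [(0.51, [247, 261])]
```

```bash
python3 - <<'E'
import cv2
a=cv2.imread('pics/top0.png')
cv2.imwrite('pics/top0c.png',cv2.resize(a[90:290,190:460],None,fx=2.95,fy=2.95,interpolation=cv2.INTER_CUBIC))
b=cv2.imread('pics/side0.png')
cv2.imwrite('pics/side0c.png',cv2.resize(b[120:320,180:450],None,fx=2.95,fy=2.95,interpolation=cv2.INTER_CUBIC))
E
```

```text
(no output)
```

View pics/top0.png

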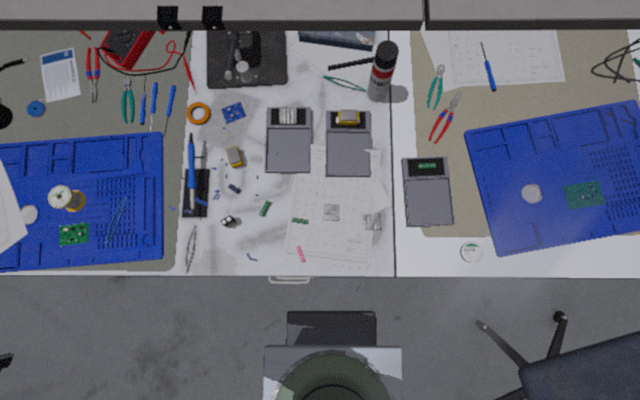

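View pics/top0c.png

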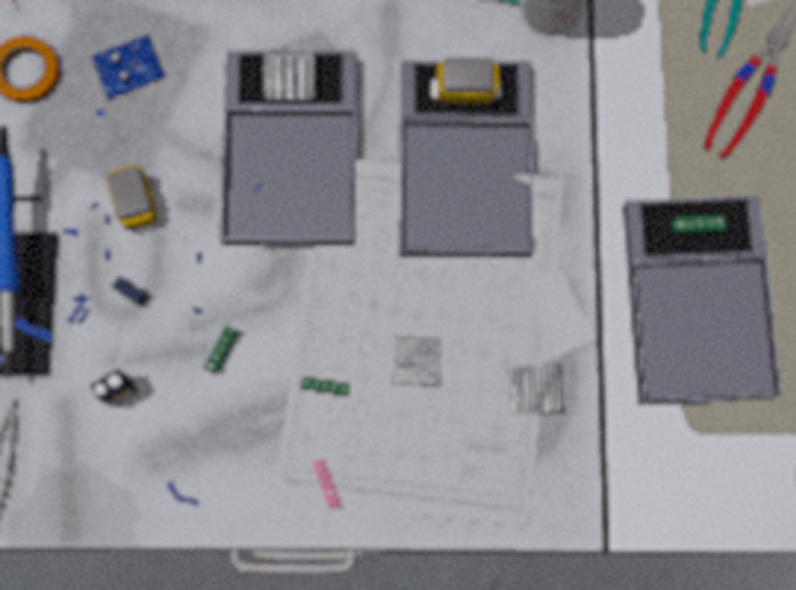

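View pics/side0c.png

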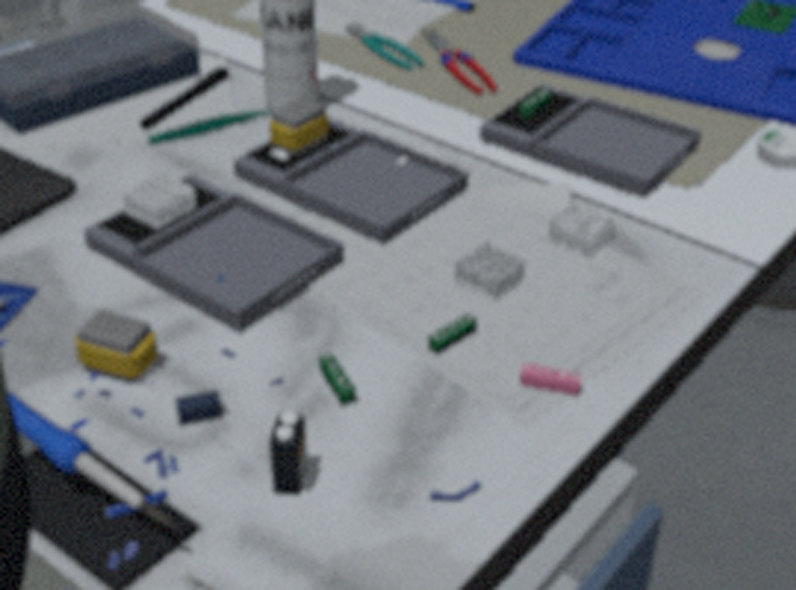

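The top view shows heat sinks at (331,212) and (372,222), the transformer at (234,157), the relay at (234,188) and the battery at (228,221). The trays are the heat sink tray at (289,146), the transformer tray at (348,149) and the terminal tray at (429,196).

There are three terminal-shaped candidates: green at (265,208), green at (300,220) and pink at (301,254). The two green ones match the description. The pink one is the excluded look-alike, and the enlarged crop confirms its colour. I'll fit poses next.

```bash
cat > h.py <<'E'
import numpy as np, cv2
from scipy.optimize import minimize
from scipy.spatial.transform import Rotation
def proj(f,P):
    T=np.linalg.inv(f['pose']); c=P@T[:3,:3].T+T[:3,3]; s=c[:,:2]/c[:,2:]
    s=s*(1+f['k1']*(s**2).sum(1,keepdims=True)); return s@f['K'][:2,:2].T+f['K'][:2,2]
def ray(f,px,z):
    s0=(np.array(px,float)-f['K'][:2,2])/f['K'][0,0]; s=s0.copy()
    for _ in range(5): s=s0/(1+f['k1']*(s@s))
    d=f['pose'][:3,:3]@np.r_[s,1]; o=f['pose'][:3,3]; return (o+d*(z-o[2])/d[2])[:2]
def box(x0,x1,y0,y1,z0,z1): return np.array([[x,y,z] for x in(x0,x1) for y in(y0,y1) for z in(z0,z1)])
B=lambda w,l,a,b: box(-w/2,w/2,-l/2,l/2,a,b)
M={'heatsink':[B(.04,.04,0,.02)],'terminal':[B(.011,.041,0,.014)],
 'transformer':[B(.028,.040,0,.034),B(.032,.052,.008,.026),B(.014,.058,0,.002)],
 'tray':[box(-.059,.113,-.057,.057,0,.019)],
 'battery':[B(.017,.026,0,.046)],'relay':[B(.012,.028,0,.017)]}
S=8
def sil(f,parts,p,z,win):
    c,s=np.cos(p[2]),np.sin(p[2]); R=np.array([[c,-s,0],[s,c,0],[0,0,1]])
    im=np.zeros(((win[3]-win[1])*S,(win[2]-win[0])*S),np.uint8)
    for P in parts:
        q=(proj(f,P@R.T+[p[0],p[1],z])-[win[0],win[1]]+.5)*S
        cv2.fillConvexPoly(im,cv2.convexHull(np.round(q*16).astype(np.int32)),1,shift=4)
    return cv2.resize(im.astype(np.float32),None,fx=1/S,fy=1/S,interpolation=cv2.INTER_AREA)
def fit(obs,model,p0,z=0,yaws=np.arange(0,180,15)):
    """obs: list of (frame, mask); returns pose, cost/area"""
    W=[]
    for f,m in obs:
        r,c=np.nonzero(m); W.append((max(c.min()-12,0),max(r.min()-12,0),min(c.max()+13,640),min(r.max()+13,400)))
    def cost(p):
        return sum(np.abs(sil(f,M[model],p,z,w)-m[w[1]:w[3],w[0]:w[2]]).sum()/m.sum() for (f,m),w in zip(obs,W))/len(obs)
    best=None
    st=sorted((cost([*p0,np.radians(a)]),a) for a in yaws)[:3]
    for _,a in st:
        r=minimize(cost,[*p0,np.radians(a)],method='Nelder-Mead',options=dict(initial_simplex=np.array([*p0,np.radians(a)])+[[0,0,0],[.008,0,0],[0,.008,0],[0,0,.2]],xatol=1e-4,fatol=1e-4,maxiter=200))
        if best is None or r.fun<best.fun: best=r
    return best.x,best.fun
def masks(bot,f,label):
    return [(d['conf'],np.array(d['position']),d['region']) for d in bot.regions_of(f,label)]
E
cat > m.py <<'E'
from workcell import bot
from h import *
import pickle
F={n:bot.grab_frame(n) for n in('top','side')}
H={'heatsink':.01,'terminal':.007,'transformer':.017,'battery':.024,'relay':.008}
for l,h in H.items():
    L={'heatsink':'heatsink_1','terminal':'terminal_1'}.get(l,l)
    A={n:masks(bot,F[n],L) for n in F}
    for n in F:
        for c,p,m in A[n]: print(' ',l,n,round(c,2),p.round(),m.sum(),ray(F[n],p,h).round(3))
    for c,p,m in A['top']:
        a=ray(F['top'],p,h)
        o=[(F['top'],m)]+[(F['side'],ms) for cs,ps,ms in A['side'] if np.linalg.norm(ray(F['side'],ps,h)-a)<.02][:1]
        for oo in ([o,o[:1]] if len(o)>1 else [o]):
            x,e=fit(oo,l,a); print(l,p.round(),'views',len(oo),'xy',x[:2].round(4),'yaw',np.degrees(x[2]).round(1),'err',round(e,2))
for t in('heatsink_tray','terminal_tray','transformer_tray'):
    for c,p,m in masks(bot,F['top'],t)[:2]:
        x,e=fit([(F['top'],m)],'tray',ray(F['top'],p,.01)-[.027,0],yaws=range(-30,31,10)); print(t,round(c,2),p.round(),m.sum(),x[:2].round(4),np.degrees(x[2]).round(1),round(e,2))
E
python3 m.py
```

```text
heatsink top 0.79 [367. 224.] 266 [ 0.437 -0.084]
  heatsink top 0.7 [330. 210.] 273 [0.47  0.006]
  heatsink side 0.84 [345. 212.] 312 [0.467 0.005]
  heatsink side 0.51 [377. 199.] 316 [ 0.44 -0.09]
heatsink [367. 224.] views 2 xy [ 0.4441 -0.0937] yaw 93.3 err 0.14
heatsink [367. 224.] views 1 xy [ 0.4437 -0.091 ] yaw 89.2 err 0.14
heatsink [330. 210.] views 2 xy [0.4676 0.0024] yaw -3.1 err 0.13
heatsink [330. 210.] views 1 xy [0.4675 0.0024] yaw 86.6 err 0.08
  terminal top 0.5 [303. 219.] 77 [0.449 0.073]
  terminal top 0.43 [299. 251.] 79 [0.371 0.08 ]
  terminal side 0.64 [367. 247.] 161 [0.366 0.072]
  terminal side 0.52 [332. 235.] 128 [0.444 0.086]
terminal [303. 219.] views 2 xy [0.4466 0.0789] yaw -8.2 err 0.24
terminal [303. 219.] views 1 xy [0.4465 0.0792] yaw -10.2 err 0.21
terminal [299. 251.] views 2 xy [0.366  0.0768] yaw 112.1 err 0.22
terminal [299. 251.] views 1 xy [0.3665 0.0772] yaw 111.7 err 0.2
  transformer top 0.86 [232. 154.] 323 [0.611 0.251]
  transformer top 0.55 [231. 220.] 123 [0.444 0.247]
  transformer side 0.57 [218. 239.] 525 [0.604 0.25 ]
transf
[... 177 characters left out ...]
.2505] yaw 152.3 err 1.65
  battery side 0.71 [276. 275.] 327 [0.438 0.255]
  battery side 0.69 [294. 248.] 134 [0.464 0.18 ]
  relay top 0.56 [349. 143.] 2948 [ 0.644 -0.042]
  relay top 0.42 [233. 187.] 72 [0.53  0.248]
  relay side 0.57 [246. 261.] 145 [0.521 0.251]
  relay side 0.24 [332. 236.] 120 [0.439 0.088]
relay [349. 143.] views 1 xy [ 0.6817 -0.0811] yaw 9.7 err 0.97
relay [233. 187.] views 2 xy [0.5271 0.2455] yaw 145.6 err 0.18
relay [233. 187.] views 1 xy [0.5274 0.2461] yaw 146.1 err 0.18
heatsink_tray 0.69 [287. 141.] 3016 [0.6263 0.1129] 0.3 0.03
terminal_tray 0.73 [428. 192.] 3336 [ 0.4931 -0.2354] 2.4 0.04
transformer_tray 0.67 [348. 143.] 3032 [ 0.6175 -0.0383] -0.7 0.03
```

```bash
python3 - <<'E'
from workcell import bot
from h import *
F={n:bot.grab_frame(n) for n in('top','side')}
Mk={}
for n,f in F.items():
    hsv=cv2.cvtColor(f['pixels'],cv2.COLOR_RGB2HSV)
    g=((hsv[...,0]>50)&(hsv[...,0]<95)&(hsv[...,1]>75)).astype(np.uint8)
    k,lab,st,ce=cv2.connectedComponentsWithStats(g)
    Mk[n]=[(ce[i],lab==i) for i in range(1,k) if 30<st[i,4]<400]
for p,m in Mk['top']:
    a=ray(F['top'],p,.007)
    if not(.38<a[0]<.55 and 0<a[1]<.3): continue
    o=[(F['top'],m)]+[(F['side'],ms) for ps,ms in Mk['side'] if np.linalg.norm(ray(F['side'],ps,.007)-a)<.015]
    for oo in(o,o[:1],o[1:]):
        if oo:
            x,e=fit(oo,'terminal',a); print(p.round(),len(oo),[int(q[1].sum()) for q in oo],x[:2].round(4),np.degrees(x[2]).round(1),round(e,2))
c=[cv2.resize(F[n]['pixels'][r-22:r+22,q-33:q+33],(396,264),interpolation=cv2.INTER_CUBIC) for n,q,r in(('top',350,216),('side',361,206),('top',283,214),('side',312,242))]
cv2.imwrite('pics/c1.png',np.vstack([np.hstack(c[:2]),np.hstack(c[2:])])[:,:,::-1])
E
```

```text
[265. 208.] 2 [36, 56] [0.4769 0.1658] 57.0 1.58
[265. 208.] 1 [36] [0.4752 0.1665] 75.0 1.71
[265. 208.] 1 [56] [0.4783 0.1641] 57.2 1.42
```

View pics/c1.png

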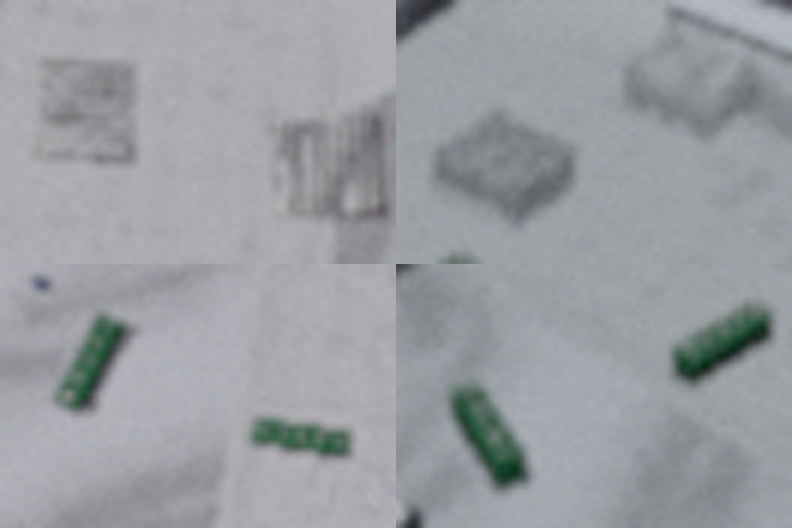

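Crop: heat sink A, at (331,212) in the top view, has its fins running across the image (world y). Heat sink B at (372,222) has its fins running up the image (world x). Both terminals are green and lie upright. I'll refine the terminal fits with a looser colour mask.

```bash
cat > t.py <<'E'
from workcell import bot
from h import *
def greens(f):
    p=cv2.GaussianBlur(f['pixels'],(3,3),0).astype(int); g=((p[...,1]-p[...,0]>14)&(p[...,1]-p[...,2]>2)).astype(np.uint8)
    k,lab,st,ce=cv2.connectedComponentsWithStats(g)
    return [(ce[i],lab==i) for i in range(1,k) if 25<st[i,4]<500]
if __name__=='__main__':
    F={n:bot.grab_frame(n) for n in('top','side')}; Mk={n:greens(F[n]) for n in F}
    for p,m in Mk['top']:
        a=ray(F['top'],p,.007)
        if not(.38<a[0]<.55 and 0<a[1]<.3): continue
        o=[(F['top'],m)]+[(F['side'],ms) for ps,ms in Mk['side'] if np.linalg.norm(ray(F['side'],ps,.007)-a)<.015]
        for oo in(o,o[:1],o[1:]):
            if oo:
                x,e=fit(oo,'terminal',a); print(p.round(),len(oo),[int(q[1].sum()) for q in oo],x[:2].round(4),np.degrees(x[2]).round(1),round(e,2))
E
python3 t.py
```

```text
[264. 208.] 2 [77, 113] [0.4763 0.1671] 61.2 0.3
[264. 208.] 1 [77] [0.4758 0.1679] 66.1 0.28
[264. 208.] 1 [113] [0.4785 0.1653] 60.1 0.25
[299. 220.] 2 [63, 93] [0.4452 0.0794] -4.2 0.56
[299. 220.] 1 [63] [0.445 0.081] 168.4 0.44
[299. 220.] 1 [93] [0.447  0.0765] 182.3 0.58
```

```bash
cat > d.py <<'E'
import sys
from workcell import bot
from h import *
s=bot.observe(); R=Rotation.from_euler('xyz',s['tool_rot']).as_matrix(); y0=np.degrees(s['tool_rot'][2])
print('t',round(s['clock'],2),'pos',s['position'].round(4),'yaw',y0.round(1),'w',round(s['grip_width'],4),'F',s['force'].round(1),'q',np.round(s['qpos'],2))
p=s['position']
for a in sys.argv[1:]:
    x,y,z,w=map(float,a.split(','))
    print(a,'->',(R.T@(np.array([x,y,z])-p)).round(4),'twist',round((y0-w+180)%360-180,1))
E
python3 d.py .607,.2457,.12,196 .607,.2457,.06,196
```

```text
t 1.85 pos [0.1852 0.5969 0.2313] yaw 162.8 w 0.0853 F [-0.8 -0.3  0.1] q [-1.34  0.52 -0.04  1.6   0.02  1.02 -0.11]
.607,.2457,.12,196 -> [-0.5069 -0.2105  0.1113] twist -33.2
.607,.2457,.06,196 -> [-0.5069 -0.2105  0.1713] twist -33.2
```

>>> carry_out(rows=[[[-0.04,-0.017,0.0,-3],[-0.08,-0.033,0.01,-6],[-0.12,-0.05,0.02,-9],[-0.16,-0.066,0.03,-12],[-0.2,-0.083,0.04,-15],[-0.24,-0.1,0.05,-18],[-0.28,-0.116,0.06,-21],[-0.32,-0.133,0.07,-24],[-0.36,-0.15,0.08,-27],[-0.39,-0.162,0.09,-30],[-0.42,-0.174,0.1,-33],[-0.45,-0.187,0.111,-33.2]]], grip=0.055, grip_force=30)

```text
clock: 2.85
position: [0.5604, 0.2842, 0.1204]
tool_rot: [3.141, 0.001, -2.86]
force: [0.6, 0.6, 0.9]
grip_width: 0.0551
finger_force: 0.0
```

```bash
python3 d.py .607,.2457,.12,196 .607,.2457,.003,196
```

```text
t 2.85 pos [0.5604 0.2842 0.1204] yaw -163.8 w 0.0551 F [0.6 0.6 0.9] q [-0.48  0.66 -0.12  1.68  0.1   0.81  1.2 ]
.607,.2457,.12,196 -> [-0.0341 -0.05    0.0004] twist 0.2
.607,.2457,.003,196 -> [-0.034  -0.05    0.1174] twist 0.2
```

>>> carry_out(rows=[[[-0.017,-0.025,0.0,0],[-0.034,-0.05,0.0,0],[-0.034,-0.05,0.02,0],[-0.034,-0.05,0.04,0],[-0.034,-0.05,0.06,0],[-0.034,-0.05,0.075,0],[-0.034,-0.05,0.09,0],[-0.034,-0.05,0.1,0],[-0.034,-0.05,0.108,0],[-0.034,-0.05,0.114,0],[-0.034,-0.05,0.117,0],[-0.034,-0.05,0.117,0]]])

```text
clock: 3.85
position: [0.6052, 0.247, 0.0034]
tool_rot: [-3.142, -0.0, -2.863]
force: [1.0, -0.8, 0.4]
grip_width: 0.055
finger_force: 0.0
```

>>> carry_out(rows=[[[0,0,0,0],[0,0,0,0],[0,0,0,0],[0,0,0,0],[0,0,0,0],[0,0,0,0],[0,0,-0.005,0],[0,0,-0.015,0],[0,0,-0.03,0],[0,0,-0.05,0],[0,0,-0.075,0],[0,0,-0.1,0]]], grip=0.02, grip_force=50)

```text
clock: 4.85
position: [0.605, 0.2469, 0.1059]
tool_rot: [3.142, 0.0, -2.863]
force: [0.4, -0.7, -2.7]
grip_width: 0.032
finger_force: 49.8
```

```bash
python3 d.py .6175,-.0383,.09,180 .6175,-.0383,.013,180
```

```text
t 4.85 pos [0.605  0.2469 0.1059] yaw -164.0 w 0.032 F [ 0.4 -0.7 -2.7] q [-0.4   0.71 -0.12  1.61  0.11  0.82  1.29]
.6175,-.0383,.09,180 -> [ 0.0665 -0.2776  0.0159] twist 16.0
.6175,-.0383,.013,180 -> [ 0.0665 -0.2776  0.0929] twist 16.0
```

>>> carry_out(rows=[[[0.006,-0.025,0,1.5],[0.013,-0.055,0,3],[0.021,-0.09,0,5],[0.03,-0.125,0,7],[0.038,-0.16,0,9],[0.046,-0.195,0,11],[0.054,-0.225,0,13],[0.06,-0.25,0,15],[0.064,-0.267,0,16],[0.0665,-0.2775,0,16],[0.0665,-0.2775,0.01,16],[0.0665,-0.2775,0.02,16]]])

```text
clock: 5.85
position: [0.618, -0.0376, 0.0841]
tool_rot: [3.141, 0.002, 3.141]
force: [-0.1, 0.9, -3.6]
grip_width: 0.0319
finger_force: 49.9
```

```bash
python3 d.py .6175,-.0383,.0135,180
```

```text
t 5.85 pos [ 0.618  -0.0376  0.0841] yaw 180.0 w 0.0319 F [-0.1  0.9 -3.6] q [ 0.01  0.69 -0.06  1.73  0.06  0.72  1.49]
.6175,-.0383,.0135,180 -> [ 0.0007 -0.0008  0.0706] twist -0.0
```

>>> carry_out(rows=[[[0,0,0.015,0],[0,0,0.03,0],[0,0,0.043,0],[0,0,0.053,0],[0,0,0.06,0],[0,0,0.065,0],[0,0,0.068,0],[0,0,0.07,0],[0,0,0.0715,0],[0,0,0.0725,0],[0,0,0.0725,0],[0,0,0.0725,0]]])

```text
clock: 6.85
position: [0.6177, -0.038, 0.0136]
tool_rot: [3.142, 0.001, 3.141]
force: [-15.0, 0.9, 36.3]
grip_width: 0.0321
finger_force: 54.6
```

>>> carry_out(rows=[[[0,0,0,0],[0,0,0,0],[0,0,0,0],[0,0,0,0],[0,0,-0.005,0],[0,0,-0.015,0],[0,0,-0.03,0],[0,0,-0.05,0],[0,0,-0.08,0],[0,0,-0.1,0],[0,0,-0.1,0],[0,0,-0.1,0]]], grip=0.05)

```text
clock: 7.85
position: [0.6183, -0.0382, 0.1131]
tool_rot: [-3.142, 0.003, 3.141]
force: [-1.1, 0.3, -0.7]
grip_width: 0.0499
finger_force: 0.0
```

```bash
python3 d.py .444,-.0925,.08,180 .444,-.0925,.002,180
```

```text
t 7.85 pos [ 0.6183 -0.0382  0.1131] yaw 180.0 w 0.0499 F [-1.1  0.3 -0.7] q [ 0.01  0.65 -0.06  1.71  0.05  0.78  1.49]
.444,-.0925,.08,180 -> [ 0.1744 -0.0545  0.0326] twist -0.0
.444,-.0925,.002,180 -> [ 0.1746 -0.0545  0.1106] twist -0.0
```

>>> carry_out(rows=[[[0.02,-0.006,0,0],[0.05,-0.016,0,0],[0.085,-0.027,0.01,0],[0.12,-0.038,0.02,0],[0.15,-0.047,0.035,0],[0.167,-0.053,0.05,0],[0.174,-0.0545,0.065,0],[0.174,-0.0545,0.08,0],[0.174,-0.0545,0.095,0],[0.174,-0.0545,0.104,0],[0.174,-0.0545,0.109,0],[0.174,-0.0545,0.1105,0]]], grip=0.06)

```text
clock: 8.85
position: [0.4431, -0.0924, -0.0001]
tool_rot: [3.141, -0.001, 3.141]
force: [0.7, 0.7, -0.1]
grip_width: 0.0601
finger_force: 0.0
```

>>> carry_out(rows=[[[0,0,0,0],[0,0,0,0],[0,0,0,0],[0,0,0,0],[0,0,0,0],[0,0,0,0],[0,0,-0.005,0],[0,0,-0.015,0],[0,0,-0.03,0],[0,0,-0.05,0],[0,0,-0.075,0],[0,0,-0.09,0]]], grip=0.025, grip_force=35)

```text
clock: 9.85
position: [0.4439, -0.0926, 0.0934]
tool_rot: [-3.141, 0.002, 3.141]
force: [0.1, 0.3, 0.6]
grip_width: 0.0386
finger_force: 35.1
```

```bash
python3 d.py .6263,.0859,.08,90 .6263,.0859,.014,90
```

```text
t 9.85 pos [ 0.4439 -0.0926  0.0934] yaw 180.0 w 0.0386 F [0.1 0.3 0.6] q [ 0.13  0.48 -0.07  2.15  0.07  0.51  1.58]
.6263,.0859,.08,90 -> [-0.1823  0.1787  0.0137] twist 90.0
.6263,.0859,.014,90 -> [-0.1822  0.1787  0.0797] twist 90.0
```

>>> carry_out(rows=[[[-0.01,0.01,0,7],[-0.025,0.025,0,14],[-0.043,0.042,0,21],[-0.06,0.06,0,28],[-0.08,0.08,0,35],[-0.1,0.1,0,42],[-0.12,0.12,0,49],[-0.14,0.138,0,56],[-0.157,0.155,0,63],[-0.17,0.167,0,70],[-0.178,0.175,0,77],[-0.182,0.1787,0,84]]])

```text
clock: 10.85
position: [0.6264, 0.0882, 0.0915]
tool_rot: [3.141, -0.002, 1.671]
force: [-1.0, -0.3, -0.6]
grip_width: 0.0384
finger_force: 35.2
```

```bash
python3 d.py .6263,.0859,.08,90 .6263,.0859,.016,90; python3 -c "
from workcell import bot
import cv2
f=bot.grab_frame('side'); cv2.imwrite('pics/s1.png',f['pixels'][80:330,160:480,::-1])"
```

```text
t 10.85 pos [0.6264 0.0882 0.0915] yaw 95.7 w 0.0384 F [-1.  -0.3 -0.6] q [-0.47  0.74  0.36  1.7  -0.35  0.77  0.16]
.6263,.0859,.08,90 -> [-0.0023 -0.0003  0.0115] twist 5.7
.6263,.0859,.016,90 -> [-0.0024 -0.0004  0.0755] twist 5.7
```

View pics/s1.png

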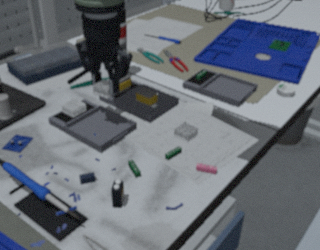

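The side crop shows the transformer in its tray at crop (148,98), and heat sink B is off the bench, in the gripper over the heat sink tray. I'll lower it.

>>> carry_out(rows=[[[-0.001,0,0,5.5],[-0.001,0,0.015,6],[-0.001,0,0.03,6],[-0.001,0,0.043,6],[-0.001,0,0.054,6],[-0.001,0,0.062,6],[-0.001,0,0.068,6],[-0.001,0,0.072,6],[-0.001,0,0.075,6],[-0.001,0,0.077,6],[-0.001,0,0.0785,6],[-0.001,0,0.0785,6]]])

```text
clock: 11.9
position: [0.6258, 0.0851, 0.0122]
tool_rot: [3.141, -0.0, 1.57]
force: [-0.4, -0.4, 0.3]
grip_width: 0.0382
finger_force: 35.1
```

>>> carry_out(rows=[[[0,0,0.001,0],[0,0,0.001,0],[0,0,0.001,0],[0,0,0.001,0],[0,0,0.001,0],[0,0,-0.005,0],[0,0,-0.015,0],[0,0,-0.03,0],[0,0,-0.05,0],[0,0,-0.08,0],[0,0,-0.1,0],[0,0,-0.1,0]]], grip=0.054)

```text
clock: 12.9
position: [0.628, 0.0851, 0.1179]
tool_rot: [3.135, -0.001, 1.57]
force: [0.2, 0.1, -0.5]
grip_width: 0.0543
finger_force: 0.0
```

```bash
python3 d.py .4676,.0024,.08,87 .4676,.0024,.002,87
```

```text
t 12.9 pos [0.628  0.0851 0.1179] yaw 89.9 w 0.0543 F [ 0.2  0.1 -0.5] q [-0.49  0.71  0.4   1.69 -0.36  0.81  0.07]
.4676,.0024,.08,87 -> [-0.0829 -0.1605  0.0367] twist 2.9
.4676,.0024,.002,87 -> [-0.083  -0.161   0.1147] twist 2.9
```

>>> carry_out(rows=[[[-0.01,-0.02,0,1],[-0.025,-0.05,0,2],[-0.042,-0.08,0.01,3],[-0.058,-0.11,0.02,3],[-0.072,-0.138,0.035,3],[-0.08,-0.152,0.05,3],[-0.083,-0.158,0.065,3],[-0.083,-0.158,0.08,3],[-0.083,-0.158,0.093,3],[-0.083,-0.158,0.102,3],[-0.083,-0.158,0.107,3],[-0.083,-0.158,0.1085,3]]], grip=0.06)

```text
clock: 13.9
position: [0.4677, 0.0022, 0.0035]
tool_rot: [-3.141, -0.0, 1.518]
force: [-0.1, 0.5, -0.3]
grip_width: 0.0598
finger_force: 0.0
```

>>> carry_out(rows=[[[0,0,0,0],[0,0,0,0],[0,0,0,0],[0,0,0,0],[0,0,0,0],[0,0,0,0],[0,0,-0.005,0],[0,0,-0.015,0],[0,0,-0.03,0],[0,0,-0.05,0],[0,0,-0.075,0],[0,0,-0.09,0]]], grip=0.025, grip_force=35)

```text
clock: 14.9
position: [0.468, 0.0021, 0.0964]
tool_rot: [3.14, -0.0, 1.517]
force: [1.3, 0.2, -0.8]
grip_width: 0.0383
finger_force: 35.3
```

```bash
python3 d.py .6263,.1399,.08,90 .6263,.1399,.014,90
```

```text
t 14.9 pos [0.468  0.0021 0.0964] yaw 86.9 w 0.0383 F [ 1.3  0.2 -0.8] q [-0.43  0.53  0.39  2.13 -0.38  0.54  0.19]
.6263,.1399,.08,90 -> [0.146  0.1507 0.0167] twist -3.1
.6263,.1399,.014,90 -> [0.146  0.1506 0.0827] twist -3.1
```

>>> carry_out(rows=[[[0.012,0.012,0,0],[0.03,0.03,0,-1],[0.055,0.055,0,-2],[0.08,0.082,0,-3],[0.105,0.11,0,-3],[0.128,0.132,0,-3],[0.14,0.145,0.008,-3],[0.146,0.1505,0.02,-3],[0.146,0.1505,0.035,-3],[0.146,0.1505,0.05,-3],[0.146,0.1505,0.06,-3],[0.146,0.1505,0.066,-3]]])

```text
clock: 15.9
position: [0.6253, 0.14, 0.0273]
tool_rot: [-3.141, 0.001, 1.57]
force: [0.1, 0.3, -0.2]
grip_width: 0.0381
finger_force: 35.3
```

```bash
python3 d.py .6263,.1399,.0145,90
```

```text
t 15.9 pos [0.6253 0.14   0.0273] yaw 90.0 w 0.0381 F [ 0.1  0.3 -0.2] q [-0.54  0.84  0.35  1.69 -0.42  0.68  0.04]
.6263,.1399,.0145,90 -> [-0.0001  0.001   0.0128] twist -0.0
```

>>> carry_out(rows=[[[0,0.001,0.005,0],[0,0.001,0.009,0],[0,0.001,0.012,0],[0,0.001,0.013,0],[0,0.001,0.013,0],[0,0.001,0.013,0]]])

```text
clock: 16.4
position: [0.6269, 0.14, 0.015]
tool_rot: [3.141, -0.0, 1.57]
force: [0.1, 0.6, -0.0]
grip_width: 0.0383
finger_force: 35.3
```

>>> carry_out(rows=[[[0,0,0,0],[0,0,0,0],[0,0,0,0],[0,0,0,0],[0,0,0,0],[0,0,-0.005,0],[0,0,-0.015,0],[0,0,-0.03,0],[0,0,-0.05,0],[0,0,-0.075,0],[0,0,-0.09,0],[0,0,-0.09,0]]], grip=0.054)

```text
clock: 17.4
position: [0.6286, 0.1402, 0.1096]
tool_rot: [3.136, -0.002, 1.57]
force: [-0.6, 0.4, -0.0]
grip_width: 0.0538
finger_force: 0.0
```

```bash
python3 d.py .4765,.167,.08,152 .4765,.167,.003,152
```

```text
t 17.4 pos [0.6286 0.1402 0.1096] yaw 90.0 w 0.0538 F [-0.6  0.4 -0. ] q [-0.57  0.73  0.41  1.66 -0.38  0.82  0.  ]
.4765,.167,.08,152 -> [ 0.0266 -0.1523  0.0288] twist -62.0
.4765,.167,.003,152 -> [ 0.0265 -0.1527  0.1058] twist -62.0
```

>>> carry_out(rows=[[[0.002,-0.012,0,-6],[0.005,-0.03,0,-13],[0.01,-0.055,0,-20],[0.014,-0.08,0,-27],[0.018,-0.105,0,-34],[0.022,-0.128,0,-41],[0.025,-0.143,0.005,-48],[0.0265,-0.1505,0.01,-55],[0.0265,-0.1505,0.015,-61],[0.0265,-0.1505,0.025,-62],[0.0265,-0.1505,0.035,-62],[0.0265,-0.1505,0.04,-62]]], grip=0.032)

```text
clock: 18.4
position: [0.4762, 0.1662, 0.0635]
tool_rot: [-3.141, -0.0, 2.648]
force: [0.3, -0.4, -0.7]
grip_width: 0.0319
finger_force: 0.0
```

```bash
python3 d.py .4765,.167,.003,152
```

```text
t 18.4 pos [0.4762 0.1662 0.0635] yaw 151.7 w 0.0319 F [ 0.3 -0.4 -0.7] q [-0.53  0.6   0.1   2.04 -0.12  0.5   0.73]
.4765,.167,.003,152 -> [0.0001 0.0009 0.0605] twist -0.3
```

>>> carry_out(rows=[[[0,0.001,0.01,0],[0,0.001,0.025,0],[0,0.001,0.04,0],[0,0.001,0.05,0],[0,0.001,0.057,0],[0,0.001,0.0605,0],[0,0.001,0.0605,0],[0,0.001,0.0605,0]]])

```text
clock: 19.07
position: [0.4768, 0.1675, 0.0044]
tool_rot: [3.142, 0.0, 2.652]
force: [-0.5, 0.0, 0.5]
grip_width: 0.0321
finger_force: 0.0
```

>>> carry_out(rows=[[[0,0,0,0],[0,0,0,0],[0,0,0,0],[0,0,0,0],[0,0,0,0],[0,0,-0.005,0],[0,0,-0.015,0],[0,0,-0.03,0],[0,0,-0.05,0],[0,0,-0.075,0],[0,0,-0.09,0],[0,0,-0.09,0]]], grip=0.003, grip_force=25)

```text
clock: 20.07
position: [0.4781, 0.168, 0.0979]
tool_rot: [3.138, 0.003, 2.652]
force: [0.6, 0.7, 0.7]
grip_width: 0.0104
finger_force: 26.1
```

```bash
python3 d.py .518,-.235,.09,90 .518,-.235,.014,90
```

```text
t 20.07 pos [0.4781 0.168  0.0979] yaw 151.9 w 0.0104 F [0.6 0.7 0.7] q [-0.54  0.54  0.11  2.03 -0.11  0.58  0.73]
.518,-.235,.09,90 -> [-0.2247 -0.3369  0.0072] twist 61.9
.518,-.235,.014,90 -> [-0.2245 -0.3372  0.0832] twist 61.9
```

>>> carry_out(rows=[[[-0.008,-0.012,0,3],[-0.022,-0.033,0,8],[-0.042,-0.063,0,14],[-0.064,-0.095,0,20],[-0.086,-0.128,0,26],[-0.108,-0.161,0,32],[-0.13,-0.194,0,38],[-0.152,-0.227,0,44],[-0.174,-0.26,0,50],[-0.194,-0.29,0,56],[-0.209,-0.313,0,60],[-0.219,-0.328,0,62]]])

```text
clock: 21.07
position: [0.5149, -0.2288, 0.0942]
tool_rot: [-3.141, 0.001, 1.562]
force: [-0.4, 0.1, -0.2]
grip_width: 0.0103
finger_force: 26.1
```

```bash
python3 d.py .518,-.235,.015,90
```

```text
t 21.07 pos [ 0.5149 -0.2288  0.0942] yaw 89.5 w 0.0103 F [-0.4  0.1 -0.2] q [ 0.05  0.65  0.37  1.89 -0.36  0.67  0.63]
.518,-.235,.015,90 -> [-0.0061  0.0032  0.0792] twist -0.5
```

>>> carry_out(rows=[[[-0.004,0.002,0.008,0],[-0.006,0.003,0.02,0],[-0.006,0.003,0.035,0],[-0.006,0.003,0.05,0],[-0.006,0.003,0.06,0],[-0.006,0.003,0.068,0],[-0.006,0.003,0.073,0],[-0.006,0.003,0.077,0],[-0.006,0.003,0.079,0],[-0.006,0.003,0.079,0],[-0.006,0.003,0.079,0]]])

```text
clock: 21.98
position: [0.519, -0.231, 0.0155]
tool_rot: [3.141, 0.0, 1.57]
force: [-0.0, 0.8, 0.3]
grip_width: 0.0099
finger_force: 26.1
```

>>> carry_out(rows=[[[0,0,0.001,0],[0,0,0.001,0],[0,0,0.001,0],[0,0,0.001,0],[0,0,0.001,0],[0,0,-0.005,0],[0,0,-0.015,0],[0,0,-0.03,0],[0,0,-0.05,0],[0,0,-0.075,0],[0,0,-0.09,0],[0,0,-0.09,0]]], grip=0.025)

```text
clock: 22.98
position: [0.5202, -0.2317, 0.1091]
tool_rot: [3.137, 0.001, 1.57]
force: [1.2, -0.5, 0.7]
grip_width: 0.0247
finger_force: 0.0
```

```bash
python3 d.py .446,.079,.08,82 .446,.079,.003,82; python3 t.py;python3 -c "
from workcell import bot
import cv2
f=bot.grab_frame('side'); cv2.imwrite('pics/s2.png',cv2.resize(f['pixels'][120:300,200:460],None,fx=3,fy=3)[:,:,::-1])"
```

```text
t 22.98 pos [ 0.5202 -0.2317  0.1091] yaw 89.9 w 0.0247 F [ 1.2 -0.5  0.7] q [ 0.05  0.63  0.38  1.87 -0.35  0.7   0.63]
.446,.079,.08,82 -> [ 0.3107 -0.0746  0.0283] twist 7.9
.446,.079,.003,82 -> [ 0.3108 -0.075   0.1053] twist 7.9
```

View pics/s2.png

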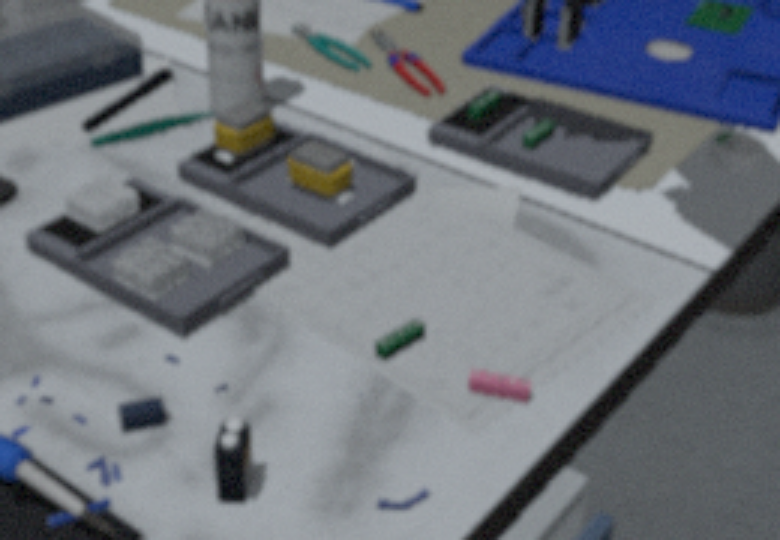

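The side crop shows both heat sinks flat at crop (205,235) and (150,267), the transformer at (320,168) and the first terminal at (538,132), each in its own tray. The green terminal at (400,338) is next; the pink one stays.

>>> carry_out(rows=[[[0.01,-0.002,0,1],[0.03,-0.007,0,2],[0.06,-0.014,0,4],[0.095,-0.022,0,6],[0.13,-0.031,0,8],[0.165,-0.039,0,8],[0.2,-0.047,0,8],[0.235,-0.056,0.005,8],[0.265,-0.063,0.015,8],[0.29,-0.069,0.025,8],[0.305,-0.0725,0.035,8],[0.311,-0.0735,0.045,8]]], grip=0.032)

```text
clock: 24.13
position: [0.4444, 0.0824, 0.0592]
tool_rot: [-3.14, 0.0, 1.434]
force: [0.3, 0.3, -0.2]
grip_width: 0.0318
finger_force: 0.0
```

```bash
python3 d.py .446,.079,.003,82
```

```text
t 24.13 pos [0.4444 0.0824 0.0592] yaw 82.1 w 0.0318 F [ 0.3  0.3 -0.2] q [-0.6   0.59  0.37  2.19 -0.49  0.44  0.03]
.446,.079,.003,82 -> [-0.0032  0.0021  0.0562] twist 0.1
```

>>> carry_out(rows=[[[-0.002,0.001,0.01,0],[-0.002,0.001,0.025,0],[-0.002,0.001,0.038,0],[-0.002,0.001,0.047,0],[-0.002,0.001,0.053,0],[-0.002,0.001,0.056,0],[-0.002,0.001,0.056,0],[-0.002,0.001,0.056,0]]])

```text
clock: 24.8
position: [0.4464, 0.0776, 0.0044]
tool_rot: [3.141, 0.0, 1.43]
force: [-0.0, -1.1, 0.3]
grip_width: 0.0317
finger_force: 0.0
```

>>> carry_out(rows=[[[0,0,0,0],[0,0,0,0],[0,0,0,0],[0,0,0,0],[0,0,0,0],[0,0,-0.005,0],[0,0,-0.015,0],[0,0,-0.03,0],[0,0,-0.05,0],[0,0,-0.075,0],[0,0,-0.09,0],[0,0,-0.09,0]]], grip=0.003, grip_force=25)

```text
clock: 25.8
position: [0.4474, 0.0784, 0.0974]
tool_rot: [3.138, -0.002, 1.431]
force: [-0.1, 0.2, -0.2]
grip_width: 0.0102
finger_force: 25.9
```

```bash
python3 d.py .468,-.236,.09,90
```

```text
t 25.8 pos [0.4474 0.0784 0.0974] yaw 82.0 w 0.0102 F [-0.1  0.2 -0.2] q [-0.65  0.52  0.45  2.17 -0.44  0.53 -0.  ]
.468,-.236,.09,90 -> [-0.3085  0.0644  0.0069] twist -8.0
```

>>> carry_out(rows=[[[-0.01,0.002,0,-1],[-0.03,0.006,0,-2],[-0.06,0.012,0,-4],[-0.095,0.02,0,-6],[-0.13,0.027,0,-8],[-0.165,0.034,0,-8],[-0.2,0.042,0,-8],[-0.235,0.049,0,-8],[-0.265,0.055,0,-8],[-0.29,0.061,0,-8],[-0.303,0.063,0,-8],[-0.308,0.0645,0,-8]]])

```text
clock: 26.8
position: [0.4664, -0.2384, 0.0944]
tool_rot: [3.142, 0.001, 1.567]
force: [-0.2, 1.0, -0.1]
grip_width: 0.0099
finger_force: 25.9
```

```bash
python3 d.py .468,-.236,.015,90
```

```text
t 26.8 pos [ 0.4664 -0.2384  0.0944] yaw 89.8 w 0.0099 F [-0.2  1.  -0.1] q [ 0.09  0.6   0.36  1.99 -0.35  0.61  0.69]
.468,-.236,.015,90 -> [0.0025 0.0016 0.0794] twist -0.2
```

>>> carry_out(rows=[[[0,0.001,0.008,0],[0,0.001,0.02,0],[0,0.001,0.035,0],[0,0.001,0.05,0],[0,0.001,0.06,0],[0,0.001,0.068,0],[0,0.001,0.073,0],[0,0.001,0.077,0],[0,0.001,0.0795,0],[0,0.001,0.0795,0],[0,0.001,0.0795,0]]])

```text
clock: 27.72
position: [0.4682, -0.2361, 0.0149]
tool_rot: [3.141, 0.0, 1.57]
force: [-0.5, -0.1, 0.3]
grip_width: 0.0101
finger_force: 25.9
```

>>> carry_out(rows=[[[0,0,0.001,0],[0,0,0.001,0],[0,0,0.001,0],[0,0,0.001,0],[0,0,0.001,0],[0,0,-0.005,0],[0,0,-0.015,0],[0,0,-0.03,0],[0,0,-0.05,0],[0,0,-0.075,0],[0,0,-0.09,0],[0,0,-0.09,0]]], grip=0.025)

```text
clock: 28.72
position: [0.4694, -0.2367, 0.1083]
tool_rot: [3.137, 0.001, 1.57]
force: [-0.0, -0.4, 0.2]
grip_width: 0.0249
finger_force: 0.0
```

>>> carry_out(rows=[[[0.02,0,-0.02,0],[0.05,0,-0.04,0],[0.08,0,-0.06,0],[0.11,0,-0.06,0],[0.14,0,-0.06,0],[0.17,0,-0.06,0],[0.19,0,-0.06,0],[0.2,0,-0.06,0],[0.2,0,-0.06,0],[0.2,0,-0.06,0]]])

```text
clock: 29.55
position: [0.4682, -0.0364, 0.1649]
tool_rot: [3.141, 0.0, 1.571]
force: [0.8, -0.5, -1.1]
grip_width: 0.0251
finger_force: 0.0
```

```bash
python3 -c "
from workcell import bot
import cv2,numpy as np
f=bot.grab_frame('side'); g=bot.grab_frame('top')
a=cv2.resize(f['pixels'][115:295,205:455],(792,570)); cv2.imwrite('pics/s3.png',a[:,:,::-1])
b=cv2.resize(g['pixels'][90:250,210:460],(800,512)); cv2.imwrite('pics/t3.png',b[:,:,::-1])"
```

```text
(no output)
```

View pics/s3.png

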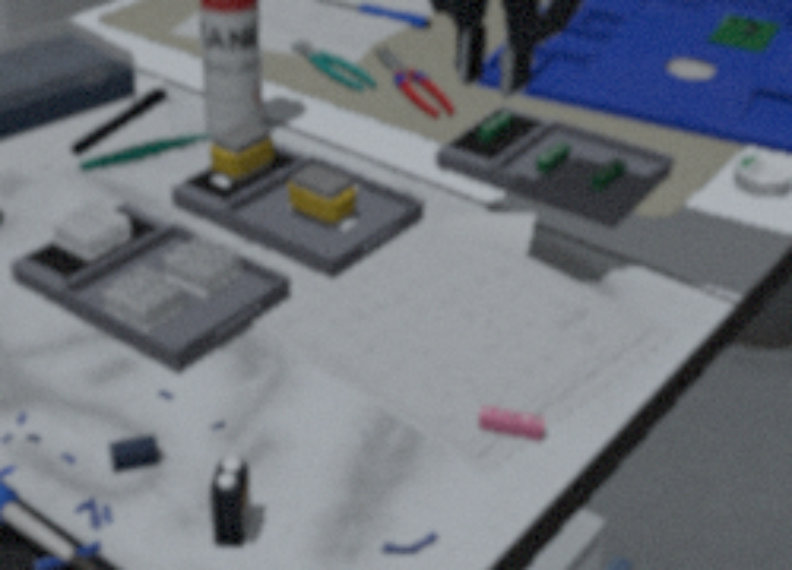

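View pics/t3.png

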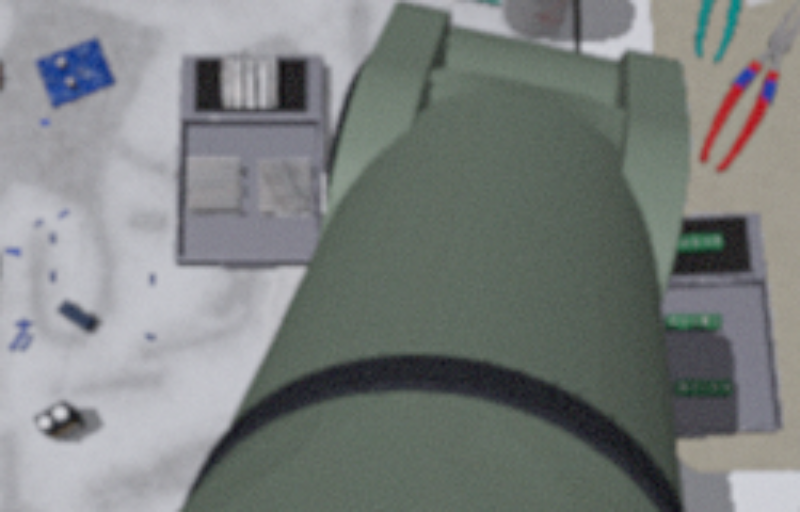

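Both views show all five parts flat in their matching trays: in the side crop, heat sinks at (205,262) and (145,297), transformer (322,193), terminals (552,157) and (608,173). The battery (230,500) and relay (133,452) stand where they were, and the gripper is clear. Handing in.

```bash
python3 -c "
from workcell import bot
print(bot.job_done())"
```

```text
the job is handed in; nothing more can be done
None
```

All five parts are flat and released in their matching trays, the battery and relay are untouched, and the job was handed in at about 30 s; the hand-in call returned no verdict.

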